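# Turn the cam low and push the sensor slide home

## Task

The small test fixture's slide is locked back by its eccentric cam. With the fingertips, push the cam round by its upright pin (either way) until its thin side squarely faces the slide's roller, then push the slide by its upright push plate fully forward to its stop, so that the sensor housing comes between the two probe blocks. Lift nothing, do not touch the housing riding in the slide's nest, leave all the loose things on the bench where they stand, and finish clear of everything.

Things in the scene. Friction and masses are not known exactly. Their poses are not given: they have to be found in the camera images.
- fixture: fixed test fixture: black base plate 310 (its x) x 130 (y) x 14 mm high. Origin: centre of underside, on the bench; z up; +x forward, the way the slide is pushed (away from the robot, within 23 degrees). Cam pivot at x 85, y 0. Guide rails (tops 26 mm above the bench) at y +-32 to 42 from x -145 to 20; grey probe blocks (24 x 16 mm, 48 mm high) at x 7, y +-52
- cam (a joint): cam angle, rad, counterclockwise from above. 0: thick side and pin point at the slide (fixture -x), which is blocked; +-3.14: they point away from it (+x) and the thin side squarely faces the roller: the low point (good within 0.45). Pin direction from pivot, fixture frame: (-cos q, -sin q). Starts within +-1.3, end stops +-3.6. Stiff: about 9 N sideways at the pin; stays where left
- cam_pin (a point): top centre of the cam's black upright pin: 13 mm thick, 32 to 72 mm above the bench, 46 mm from the pivot on the thick side; push it sideways round the pivot
- cam_pivot (a point): cam pivot axis at the top face of the cam, 32 mm above the bench. The cam is a flat eccentric steel disc, radius 36 mm, 18 to 32 mm above the bench, centre 20 mm off the pivot: thick side reaches 56 mm, thin side 16 mm. On the pivot a bolt head 18 mm wide, 4 mm high
- slide (a joint): travel of the slide, m, along fixture +x: 0 fully back (start), 0.042 fully forward at its stop. Takes about 4 N, no spring, stays where left. With the cam at its low point the roller just clears it (1 mm) at the stop; with the thick side facing it, it is blocked after 3 mm, with the cam at 1.3 rad after about 22 mm
- push_plate (a point): point on the rear face of the slide's upright push plate, mid-width, 55 mm above the bench. Plate 56 mm wide, 8 mm thick, 15 to 75 mm above the bench; push its rear face along fixture +x. Behind it are only the low base plate and rails. Moves with the slide; fixture x = -93 mm when fully back
- roller (a point): top centre of the upright steel roller (16 mm wide) at the slide's front, which meets the cam; 36 mm above the bench
- nest (a point): centre of the floor of the slide's nest, 25 mm above the bench, where the housing sits; moves with the slide. Nest rim 8 mm high, 1.5 mm play round the housing
- housing: the loose grey sensor housing riding in the slide's nest: 46 (x) x 38 (y) x 26 mm with a 22 mm round steel cap on top, 32 mm tall in all (top 57 mm above the bench); origin at the centre of its underside. Not to be touched; it rides along with the slide
- spare_housing: an identical spare sensor housing (46 x 38 x 32 mm) standing on the bench to one side of the fixture, not in the nest; origin at the centre of its underside; leave it alone
- standoff: loose brass post, 14 mm thick, 45 mm tall, standing on the bench beside the fixture; origin at the centre of its underside; leave it alone
- thumb_nut: loose steel thumb nut, 26 mm wide, 22 mm tall, on the bench beside the fixture; origin at the centre of its underside; leave it alone
- screwdriver: loose screwdriver lying on the bench; leave it alone
- cup: loose paper-coloured cup, 76 mm wide, 95 mm tall; origin at the centre of its underside; leave it alone
- bottle: loose white bottle, 90 mm wide, 210 mm tall; origin at the centre of its underside; leave it alone
- jar: loose clear jar, 60 mm wide, 70 mm tall; origin at the centre of its underside; leave it alone
- tape_roll: loose roll of tape, 90 mm wide, 22 mm high; origin at the centre of its underside; leave it alone

How it is judged:
By the outcome, as a careful person would: the job done as asked, in the order asked, and still so for the second after the job is handed in, with the robot touching nothing.
It also fails if it takes over 56 s, if anything falls off the work surface, if the arm or the gripper's body presses on something with over 40 N, if the wrist force passes 120 N, or if a joint passes its speed limit or range.

## Robot

A 7-joint arm with a two-finger parallel gripper is mounted at the origin on the work surface. World frame = base frame: x ahead of the robot, y to its left, z up, the work surface at z = 0. Lengths are in m, angles in rad, forces in N, time in s.
With the tool pointing down it reaches from about 0.425 to 1.025 m from the base axis. Payload 9.4 kg.
Tool frame: the origin (TCP) lies at the very end of the fingers, on their centre line; the grasp point (between the pads) lies 19 mm behind it; z points along the fingers, x is the direction in which the jaws open and shut, and the axes are right-handed (so a half turn about z gives the same grasp; the last joint's range is limited). The gripper opens to 85 mm and grips with 20 to 120 N. Pads are 22 mm wide; open, the fingers measure 114 mm over their backs; the gripper's body (76 mm by 85 mm) begins 54 mm behind the grasp point. The pads swing forward as they close: fully open they stand 13 mm farther back than shut.
Start: joints at [1.115, 0.599, -0.003, 1.599, 0.002, 0.943, -0.08], TCP at [0.268, -0.674, 0.231] pointing down, gripper open.
Joint ranges: [-2.57, 2.57], [-0.35, 1.97], [-1.29, 1.29], [0.11, 2.56], [-1.05, 4.19], [0.11, 1.86], [-2.63, 2.63]. Speed limits (rad/s): [2.22, 2.22, 3.01, 3.01, 3.14, 3.14, 3.14].

## Interface

Orientations are given as a unit quaternion [x, y, z, w].
In Python, from cell import read_state, snapshot, camera_params, sign_off gives the robot as it stands.
- The arm moves only by the shell command python3 -m handwheel 'ROWS' [FORCE]. ROWS is JSON, a list of rows, each a list of 7 numbers: the shift along the tool's x, y, z in cm, then the turn, a rotation vector about the tool's x, y, z in degrees, then the finger opening in cm, from 0 to 8.54. A call has 1 to 10 rows; each row is the pose to reach, as a shift and turn from the pose commanded when the call began, along the tool's axes at that moment; what a row does not reach only later rows make up. A row lasts 1/12 s, in which the tool goes at most 41.7 mm and 7.16 degrees, less where a joint would pass 70% of its speed; a pose out of reach is approached as far as the arm can. A call with a gripper value outside its range is refused whole. The fingers move at their own pace and stop on an object; FORCE is the grip in N (left out, the last holds). Time passes only in rows, so rows that repeat a pose let the fingers close. It gives the time, the measured TCP pose, the force and the opening at its end, in the units of the state.
- read_state(): the state, without advancing time (a new reading comes with each control period).
- snapshot(name): name is "scene" or "top"; returns the picture (480x640x3 uint8, red, green, blue); there is no depth.
- camera_params(name): a dict with "vertical_fov" (degrees; the focal length in pixels is half the picture's height over the tangent of half this angle, whatever the lens; pixels are square), "cx", "cy" (the principal point, pixels), "T" (4x4, takes a point from camera to world coordinates). Camera axes: x right, y down, z forward; pixel columns grow to the right and rows downward; lengths in m; the calibration is good to about 2 mm. A picture is of the moment at which its call begins. camera_params takes no time and is no camera call.
- sign_off(): hands the job in, once; it reports no verdict.
The state is a dict: "clock": time; "joint_positions": joint angles; "qvel": joint speeds; "tau": joint torques, N m; "position": TCP position; "eef_rot": TCP orientation; "wrist_force": force on the tool from outside, world axes, zero at the start; "torque": the same for the moment, N m; "opening": finger opening in m.
Only numpy, scipy, OpenCV 4.12 (cv2) and the standard library are available. Lean on these libraries where they do the work, as an engineer would, in place of code of your own. Each camera call takes 0.05 s, during which the arm holds its last target.

## Working session

There is one attempt and no reset: what is moved stays moved. The work goes in short steps, Python scripts to look and compute and a shell command to move; the robot and the scene stay as the last step left them, time stands still between calls to the robot, and variables do not carry over. Pictures are saved under pics/ and viewed, and the job is handed in when it is done.

```bash
mkdir -p pics; ls; python3 - <<'E'
from cell import *
import cv2,numpy as np
s=read_state();print({k:np.round(v,3).tolist() for k,v in s.items()})
for n in("scene","top"):
    cv2.imwrite(f"pics/{n}0.png",snapshot(n)[:,:,::-1]);print(n,{k:np.round(v,4).tolist() for k,v in camera_params(n).items()})
E
```

```text
pics
{'clock': 0.0, 'joint_positions': [1.115, 0.6, -0.003, 1.6, 0.002, 0.943, -0.08], 'qvel': [-0.0, 0.0, -0.0, 0.001, -0.002, -0.002, 0.0], 'tau': [0.001, -77.644, 1.565, -25.801, 0.012, 0.009, 0.0], 'position': [0.268, -0.673, 0.23], 'eef_rot': [0.828, -0.561, -0.001, -0.0], 'wrist_force': [-0.39, -0.631, -0.585], 'torque': [-0.007, 0.038, -0.028], 'opening': 0.085}
scene {'vertical_fov': 55.0294, 'cx': 320.9244, 'cy': 238.5066, 'T': [[-0.1125, 0.71, -0.6952, 1.326], [0.9937, 0.0817, -0.0773, 0.0982], [0.0019, -0.6995, -0.7147, 0.8986], [0.0, 0.0, 0.0, 1.0]]}
top {'vertical_fov': 51.9641, 'cx': 321.8654, 'cy': 240.7916, 'T': [[-0.027, -0.9872, 0.1574, 0.3114], [-0.9995, 0.0243, -0.0194, 0.0095], [0.0153, -0.1579, -0.9873, 1.4169], [0.0, 0.0, 0.0, 1.0]]}
```

View pics/scene0.png

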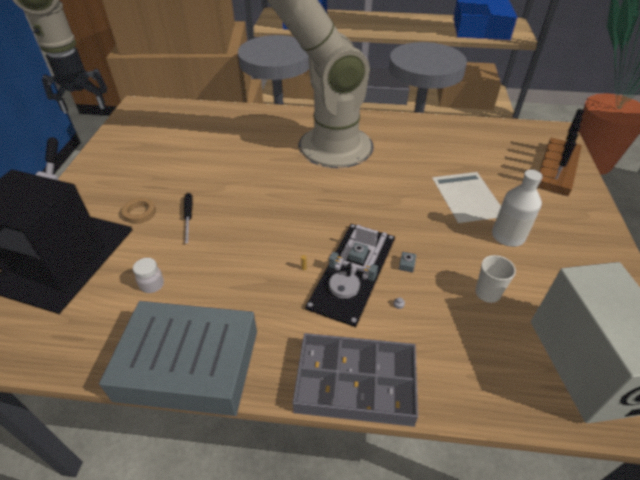

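View pics/top0.png

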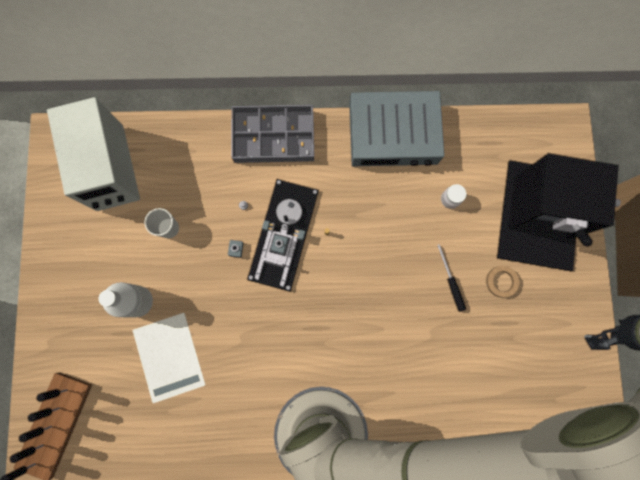

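```bash
python3 - <<'E'
import cv2
a=cv2.imread("pics/top0.png")[165:305,225:365];cv2.imwrite("pics/topc.png",cv2.resize(a,None,fx=4.2,fy=4.2,interpolation=cv2.INTER_CUBIC))
a=cv2.imread("pics/scene0.png")[215:335,290:430];cv2.imwrite("pics/scenec.png",cv2.resize(a,None,fx=5,fy=5,interpolation=cv2.INTER_CUBIC))
E
```

```text
(no output)
```

View pics/topc.png

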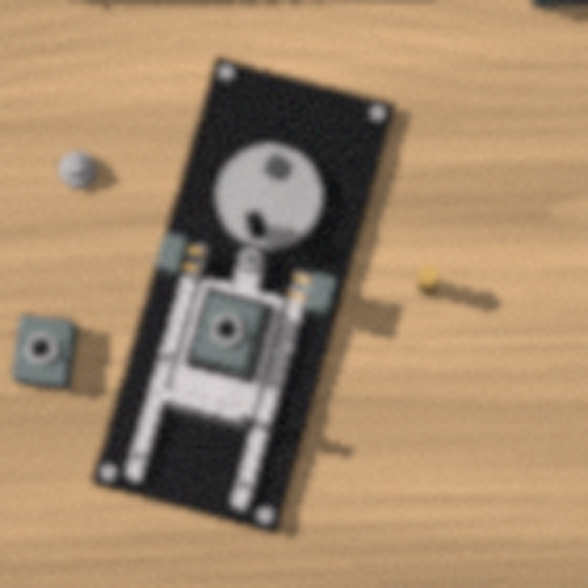

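View pics/scenec.png

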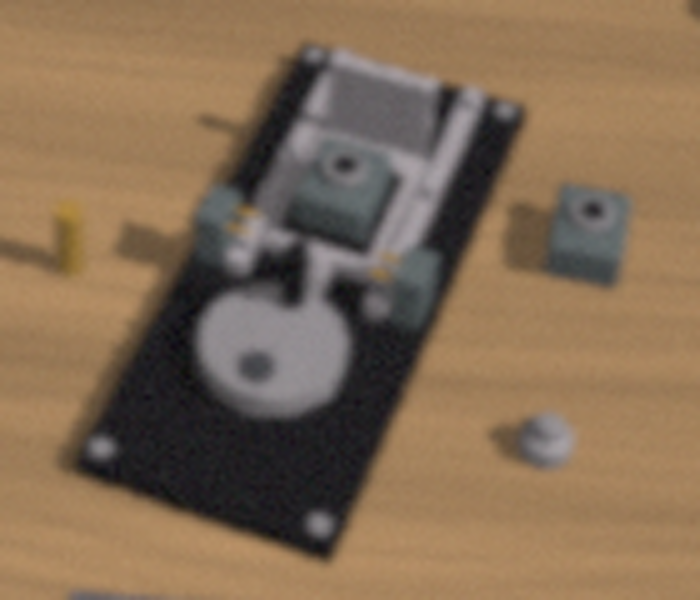

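```bash
cat > h.py <<'E'
from cell import *
import cv2,numpy as np
from scipy.optimize import least_squares
def K(n):
    p=camera_params(n);f=240/np.tan(np.radians(p["vertical_fov"]/2));return f,p["cx"],p["cy"],np.array(p["T"])
def proj(n,X):
    f,cx,cy,T=K(n);c=(np.atleast_2d(X)-T[:3,3])@T[:3,:3];return np.c_[cx+f*c[:,0]/c[:,2],cy+f*c[:,1]/c[:,2]]
def back(n,uv,z):
    f,cx,cy,T=K(n);d=T[:3,:3]@np.array([(uv[0]-cx)/f,(uv[1]-cy)/f,1]);return T[:3,3]+d*(z-T[2,3])/d[2]
def fw(p,pt):
    c,s=np.cos(p[2]),np.sin(p[2]);x,y,z=np.array(pt,float).T/1000
    return np.c_[p[0]+c*x-s*y,p[1]+s*x+c*y,z]
def tc(u,v):return (225+(u+.5)/4.2-.5,165+(v+.5)/4.2-.5)
def sc(u,v):return (290+(u+.5)/5-.5,215+(v+.5)/5-.5)
E
python3 - <<'E'
from h import *
C=[[155,65,14],[155,-65,14],[-155,65,14],[-155,-65,14]]
B=[85,0,36]
ut=np.array([tc(*q) for q in [(220,60),(394,104),(95,482),(277,530),(278,165)]])
us=np.array([sc(*q) for q in [(333,548),(80,462),(525,105),(305,45),(257,365)]])
P=C+[B]
r=lambda p:np.r_[(proj("top",fw(p,P))-ut).ravel(),(proj("scene",fw(p,P))-us).ravel()]
o=least_squares(r,[.6,.1,0],loss='soft_l1',x_scale=[.1,.1,.1]);p=o.x;print(p,np.degrees(p[2]));print(np.round(r(p).reshape(-1,2),1))
np.save("p.npy",p)
for n,l,f in(("top",[(256,222),(248,262)],tc),("scene",[(305,255),(318,245)],sc)):
    for q in l:
        for z in(.036,.072):
            w=back(n,f(*q),z)-[p[0],p[1],0];c,s=np.cos(p[2]),np.sin(p[2]);print(n,q,z,np.round([c*w[0]+s*w[1],-s*w[0]+c*w[1]],4))
# predicted pin for several q in crops
for q in np.arange(-1.3,1.31,.2):
    X=fw(p,[[85-46*np.cos(q),-46*np.sin(q),h] for h in(32,72)])
    print(round(q,1),((proj("top",X)-[225,165])*4.2).round().tolist(),((proj("scene",X)-[290,215])*5).round().tolist())
E
```

```text
[ 0.56031094  0.09382357 -0.2841851 ] -16.28260662920164
[[-1.3 -1.5]
 [-0.  -0.9]
 [-0.9 -0.2]
 [-0.1  0.1]
 [-0.5 -0.3]
 [-0.   0. ]
 [-1.6 -0.9]
 [ 0.2 -0.5]
 [-0.9 -1.4]
 [-0.2 -0.5]]
top (256, 222) 0.036 [0.0423 0.0024]
top (256, 222) 0.072 [ 0.0356 -0.0016]
top (248, 262) 0.036 [0.0142 0.0003]
top (248, 262) 0.072 [ 0.0082 -0.0036]
scene (305, 255) 0.036 [ 0.0126 -0.0019]
scene (305, 255) 0.072 [0.0427 0.0073]
scene (318, 245) 0.036 [0.0039 0.0018]
scene (318, 245) 0.072 [0.0343 0.0109]
-1.3 [[208.0, 164.0], [203.0, 150.0]] [[350.0, 375.0], [356.0, 322.0]]
-1.1 [[209.0, 177.0], [204.0, 164.0]] [[350.0, 360.0], [355.0, 306.0]]
-0.9 [[213.0, 190.0], [208.0, 176.0]] [[345.0, 345.0], [351.0, 291.0]]
-0.7 [[219.0, 201.0], [215.0, 188.0]] [[337.0, 331.0], [342.0, 277.0]]
-0.5 [[228.0, 211.0], [224.0, 199.0]] [[326.0, 319.0], [331.0, 265.0]]
-0.3 [[238.0, 219.0], [235.0, 207.0]] [[312.0, 308.0], [317.0, 254.0]]
-0.1 [[250.0, 225.0], [247.0, 213.0]] [[296.0, 300.0], [300.0, 246.0]]
0.1 [[263.0, 228.0], [260.0, 216.0]] [[279.0, 295.0], [282.0, 241.0]]
0.3 [[277.0, 229.0], [274.0, 217.0]] [[260.0, 292.0], [263.0, 238.0]]
0.5 [[290.0, 227.0], [288.0, 215.0]] [[241.0, 292.0], [244.0, 238.0]]
0.7 [[303.0, 223.0], [301.0, 211.0]] [[223.0, 295.0], [225.0, 241.0]]
0.9 [[315.0, 216.0], [313.0, 204.0]] [[206.0, 300.0], [207.0, 246.0]]
1.1 [[325.0, 207.0], [323.0, 195.0]] [[191.0, 309.0], [192.0, 255.0]]
1.3 [[332.0, 197.0], [331.0, 184.0]] [[178.0, 319.0], [178.0, 265.0]]
```

The top crop shows the fixture's far edge at (220,60)–(394,104) and its near edge at (95,482)–(277,530). The cam bolt is at (278,165) and the pin top is near (252,215). In the scene crop the pin runs from (300,245) to (290,298). That puts the cam angle at about 0, so the slide is locked. The standoff, thumb nut and spare housing stand well off the plate.

```bash
cat >> h.py <<'E'
from scipy.spatial.transform import Rotation as R
def delta(fx,fy,z,yaw=0):
    """tool-frame shift cm & rotvec deg from measured pose to fixture pt (mm), tool x along fixture x (+yaw deg)"""
    p=np.load("p.npy");s=read_state();R0=R.from_quat(s["eef_rot"])
    t=fw(p,[[fx,fy,z]])[0]
    a=p[2]+np.radians(yaw);c,n=np.cos(a),np.sin(a)
    Rt=R.from_matrix(np.array([[c,n,0],[n,-c,0],[0,0,-1.]]))
    return (R0.inv().apply(t-s["position"])*100).round(2),np.degrees((R0.inv()*Rt).as_rotvec()).round(2),t.round(4)
def where():
    p=np.load("p.npy");s=read_state();w=np.array(s["position"])-[p[0],p[1],0];c,n=np.cos(p[2]),np.sin(p[2])
    return dict(t=round(s["clock"],2),fix=np.round([1e3*(c*w[0]+n*w[1]),1e3*(-n*w[0]+c*w[1]),1e3*w[2]],1).tolist(),F=np.round(s["wrist_force"],1).tolist(),op=round(s["opening"],3),yaw=round(np.degrees(np.arctan2(R.from_quat(s["eef_rot"]).as_matrix()[1,0],R.from_quat(s["eef_rot"]).as_matrix()[0,0])-p[2]),1),q=np.round(s["joint_positions"],2).tolist())
E
python3 -c "
from h import *
print(delta(44,27,170),where())"
```

```text
(array([-59.86, -60.66,   6.13]), array([-3.000e-02,  8.000e-02, -5.201e+01]), array([0.6101, 0.1074, 0.17  ])) {'t': 0.1, 'fix': [-65.6, -818.2, 230.5], 'F': [0.4, -0.4, 0.1], 'op': 0.085, 'yaw': np.float64(-52.0), 'q': [1.12, 0.6, -0.0, 1.6, 0.0, 0.94, -0.08]}
```

```bash
python3 -m handwheel '[[-2,-2,0,0,0,-5,0],[-4.5,-4.5,0,0,0,-10,0],[-7,-7,0,0,0,-15,0],[-9.5,-9.5,0,0,0,-20,0],[-12,-12,0,0,0,-25,0],[-14.5,-14.5,0,0,0,-30,0],[-17,-17,0,0,0,-35,0],[-19.5,-19.5,0,0,0,-40,0],[-22,-22,0,0,0,-45,0],[-24.5,-24.5,0,0,0,-52,0]]' 20; python3 -c "
from h import *
print(delta(44,27,170),where())"
```

```text
clock: 0.93
position: [0.4053, -0.3537, 0.2312]
eef_rot: [0.99, -0.14, -0.0, 0.0]
wrist_force: [0.0, 0.7, 0.4]
opening: 0.0002
(array([  6.91, -49.98,   6.11]), array([0.  , 0.02, 0.2 ]), array([0.6101, 0.1074, 0.17  ])) {'t': 0.93, 'fix': [-23.3, -473.0, 231.2], 'F': [0.0, 0.7, 0.4], 'op': 0.0, 'yaw': np.float64(0.2), 'q': [0.83, 0.39, -0.29, 2.01, 0.16, 0.76, 0.16]}
```

```bash
python3 -m handwheel '[[0.7,-3.5,0,0,0,0,0],[1.4,-7,0,0,0,0,0],[2.1,-10.5,0,0,0,0,0],[2.8,-14,0,0,0,0,0],[3.5,-17.5,0,0,0,0,0],[4.2,-21,0,0,0,0,0],[4.9,-24.5,0,0,0,0,0],[5.6,-28,0,0,0,0,0],[6.3,-31.5,1,0,0,0,0],[6.9,-35,2,0,0,0,0]]' ; python3 -c "
from h import *
print(delta(44,27,120),where())"
```

```text
clock: 1.77
position: [0.5705, -0.0372, 0.2113]
eef_rot: [0.99, -0.142, 0.0, 0.0]
wrist_force: [-0.1, -0.1, 0.4]
opening: 0.0001
(array([ -0.27, -15.  ,   9.13]), array([-0.  , -0.06, -0.03]), array([0.6101, 0.1074, 0.12  ])) {'t': 1.77, 'fix': [46.5, -123.0, 211.3], 'F': [-0.1, -0.1, 0.4], 'op': 0.0, 'yaw': np.float64(-0.0), 'q': [0.19, 0.46, -0.32, 1.96, 0.2, 0.75, -0.53]}
```

```bash
python3 -m handwheel '[[0,-3,1,0,0,0,0],[0,-6,2,0,0,0,0],[-0.1,-9,4,0,0,0,0],[-0.2,-12,6,0,0,0,0],[-0.2,-14,8,0,0,0,0],[-0.25,-15,9,0,0,0,0],[-0.25,-15,9,0,0,0,0],[-0.25,-15,9,0,0,0,0]]' ; python3 -c "
from h import *
print(delta(44,27,46),where())
for n in('top','scene'):
    u=proj(n,[read_state()['position']])[0].astype(int);im=snapshot(n)[:,:,::-1]
    c=im[165:305,225:365] if n=='top' else im[215:335,290:430]
    cv2.imwrite('pics/b%s.png'%n,cv2.resize(c,None,fx=4.2,fy=4.2,interpolation=cv2.INTER_CUBIC));print(n,u)
a=cv2.imread('pics/btop.png');b=cv2.imread('pics/bscene.png')
"
```

```text
clock: 2.43
position: [0.6087, 0.1051, 0.1209]
eef_rot: [0.99, -0.142, -0.001, 0.001]
wrist_force: [0.1, -1.4, 0.7]
opening: 0.0001
(array([ 0.08, -0.27,  7.49]), array([0.09, 0.08, 0.01]), array([0.6101, 0.1074, 0.046 ])) {'t': 2.43, 'fix': [43.3, 24.4, 120.9], 'F': [0.1, -1.4, 0.7], 'op': 0.0, 'yaw': np.float64(0.0), 'q': [-0.09, 0.62, -0.26, 1.93, 0.26, 0.63, -0.8]}
top [275 208]
scene [358 253]
```

View pics/bscene.png

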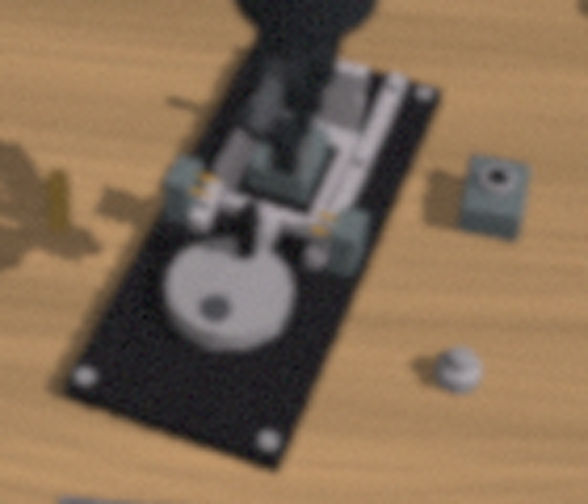

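The scene crop shows the closed fingertips at (287,165), where the projected TCP says they should be. The pin top is at (248,205), which still gives a cam angle near 0. I'll lower the fingers beside the pin on the +y side.

```bash
python3 -m handwheel '[[0.1,-0.4,1.5,0,0,0,0],[0.1,-0.4,3,0,0,0,0],[0.1,-0.4,4.5,0,0,0,0],[0.1,-0.4,6,0,0,0,0],[0.1,-0.4,7,0,0,0,0],[0.1,-0.4,7.5,0,0,0,0],[0.1,-0.4,7.5,0,0,0,0]]' ; python3 -c "
from h import *
print(where())
im=snapshot('scene')[:,:,::-1]
cv2.imwrite('pics/c.png',cv2.resize(im[215:335,290:430],None,fx=5,fy=5,interpolation=cv2.INTER_CUBIC))
"
```

```text
clock: 3.12
position: [0.6112, 0.1083, 0.046]
eef_rot: [0.99, -0.142, -0.0, 0.0]
wrist_force: [0.2, 0.1, 0.2]
opening: -0.0002
{'t': 3.12, 'fix': [44.8, 28.2, 46.0], 'F': [0.2, 0.1, 0.2], 'op': -0.0, 'yaw': np.float64(-0.1), 'q': [-0.12, 0.73, -0.22, 1.96, 0.31, 0.49, -0.85]}
```

View pics/c.png

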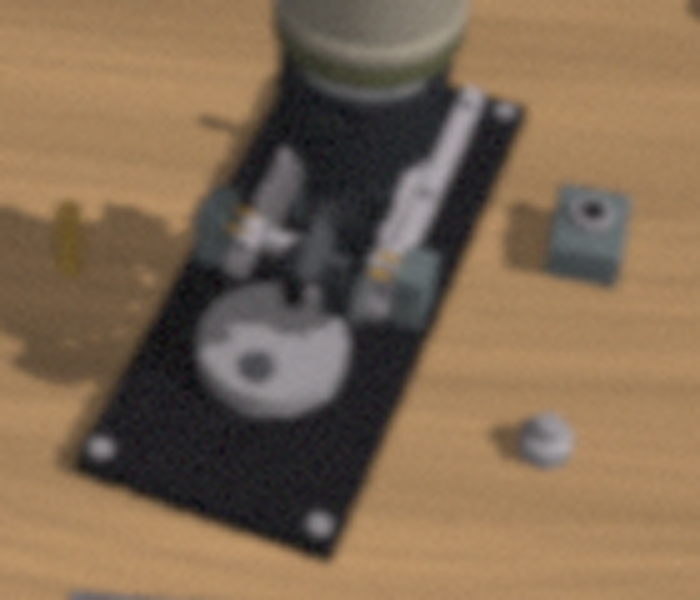

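```bash
python3 -c "
import numpy as np
for q in np.arange(-.5,2.9,.1):
    print(round(q,1),np.round([(85-48*np.cos(q)-44.8)/10,-(-48*np.sin(q)-28.2)/10],2).tolist())
"
```

```text
-0.5 [-0.19, 0.52]
-0.4 [-0.4, 0.95]
-0.3 [-0.57, 1.4]
-0.2 [-0.68, 1.87]
-0.1 [-0.76, 2.34]
-0.0 [-0.78, 2.82]
0.1 [-0.76, 3.3]
0.2 [-0.68, 3.77]
0.3 [-0.57, 4.24]
0.4 [-0.4, 4.69]
0.5 [-0.19, 5.12]
0.6 [0.06, 5.53]
0.7 [0.35, 5.91]
0.8 [0.68, 6.26]
0.9 [1.04, 6.58]
1.0 [1.43, 6.86]
1.1 [1.84, 7.1]
1.2 [2.28, 7.29]
1.3 [2.74, 7.45]
1.4 [3.2, 7.55]
1.5 [3.68, 7.61]
1.6 [4.16, 7.62]
1.7 [4.64, 7.58]
1.8 [5.11, 7.49]
1.9 [5.57, 7.36]
2.0 [6.02, 7.18]
2.1 [6.44, 6.96]
2.2 [6.84, 6.7]
2.3 [7.22, 6.4]
2.4 [7.56, 6.06]
2.5 [7.87, 5.69]
2.6 [8.13, 5.29]
2.7 [8.36, 4.87]
2.8 [8.54, 4.43]
```

```bash
python3 -m handwheel '[[-0.2,0.5,0,0,0,0,0],[-0.4,0.95,0,0,0,0,0],[-0.55,1.4,0,0,0,0,0],[-0.7,1.85,0,0,0,0,0],[-0.75,2.35,0,0,0,0,0],[-0.8,2.8,0,0,0,0,0],[-0.75,3.3,0,0,0,0,0],[-0.7,3.75,0,0,0,0,0]]'; python3 -c "
from h import *
print(where())
im=snapshot('scene')[:,:,::-1]
cv2.imwrite('pics/d.png',cv2.resize(im[215:335,290:430],None,fx=5,fy=5,interpolation=cv2.INTER_CUBIC))
"
```

```text
clock: 3.83
position: [0.5986, 0.0789, 0.0478]
eef_rot: [0.99, -0.141, 0.004, -0.004]
wrist_force: [12.7, 10.9, -4.7]
opening: -0.0
{'t': 3.83, 'fix': [40.9, -3.6, 47.8], 'F': [12.7, 10.9, -4.7], 'op': -0.0, 'yaw': np.float64(0.1), 'q': [-0.08, 0.71, -0.22, 2.01, 0.32, 0.44, -0.82]}
```

View pics/d.png

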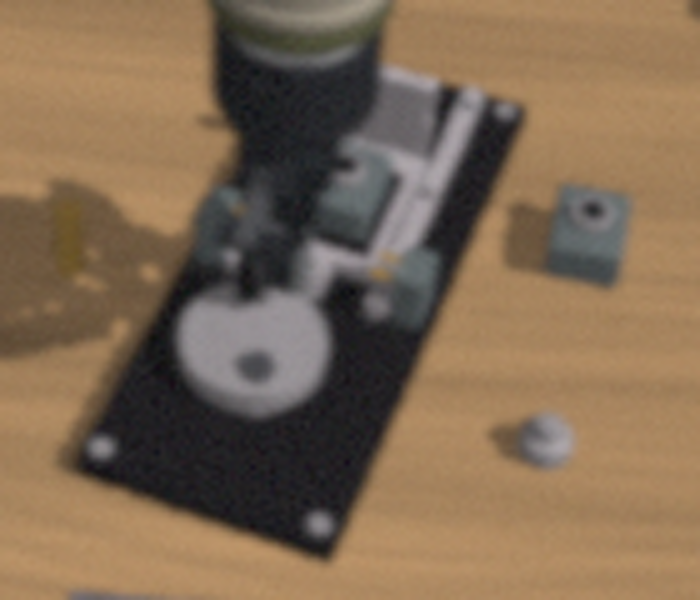

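```bash
python3 -m handwheel '[[0,0,0,0,0,0,0],[0.1,0.5,0,0,0,0,0],[0.3,0.95,0,0,0,0,0],[0.5,1.35,0,0,0,0,0],[0.75,1.8,0,0,0,0,0],[1.05,2.15,0,0,0,0,0],[1.4,2.5,0,0,0,0,0]]'; python3 -c "
from h import *
print(where())
im=snapshot('scene')[:,:,::-1]
cv2.imwrite('pics/e.png',cv2.resize(im[215:335,290:430],None,fx=5,fy=5,interpolation=cv2.INTER_CUBIC))
"
```

```text
clock: 4.47
position: [0.6068, 0.0558, 0.0482]
eef_rot: [0.99, -0.139, 0.006, -0.007]
wrist_force: [13.5, 24.9, -8.1]
opening: -0.0002
{'t': 4.47, 'fix': [55.2, -23.5, 48.2], 'F': [13.5, 24.9, -8.1], 'op': -0.0, 'yaw': np.float64(0.3), 'q': [-0.03, 0.71, -0.23, 2.0, 0.33, 0.45, -0.78]}
```

View pics/e.png

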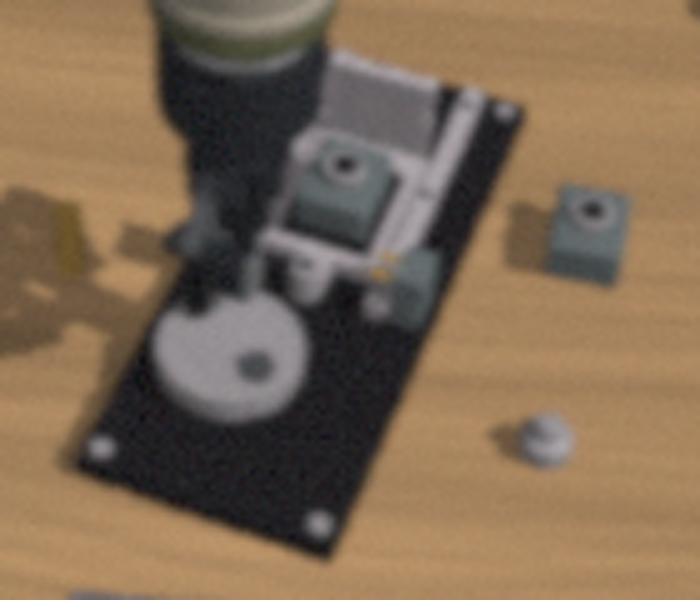

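Pushing with the −y face is losing leverage: the cam is at about 1.1 rad and the force is 28 N. I'll back off and turn the tool so its face follows the arc.

```bash
python3 -m handwheel '[[0,-0.7,0,0,0,0,0],[-0.4,-1.4,0,0,0,0,0],[-0.9,-2,0,0,0,0,0],[-0.9,-2,0,0,0,-7,0],[-0.9,-2,0,0,0,-14,0],[-0.9,-2,0,0,0,-21,0],[-0.9,-2,0,0,0,-28,0],[-0.9,-2,0,0,0,-35,0],[-0.9,-2,0,0,0,-40,0],[-0.9,-2,0,0,0,-40,0]]'; python3 -c "
from h import *
print(where())
im=snapshot('scene')[:,:,::-1]
cv2.imwrite('pics/f.png',cv2.resize(im[215:335,290:430],None,fx=5,fy=5,interpolation=cv2.INTER_CUBIC))
im=snapshot('top')[:,:,::-1]
cv2.imwrite('pics/ft.png',cv2.resize(im[165:305,225:365],None,fx=4.2,fy=4.2,interpolation=cv2.INTER_CUBIC))
"
```

```text
clock: 5.35
position: [0.5964, 0.0684, 0.0462]
eef_rot: [0.978, 0.207, -0.001, 0.0]
wrist_force: [-0.5, -0.1, -0.6]
opening: 0.0003
{'t': 5.35, 'fix': [41.8, -14.2, 46.2], 'F': [-0.5, -0.1, -0.6], 'op': 0.0, 'yaw': np.float64(40.2), 'q': [0.06, 0.73, -0.4, 2.0, 0.56, 0.52, -0.33]}
```

View pics/f.png

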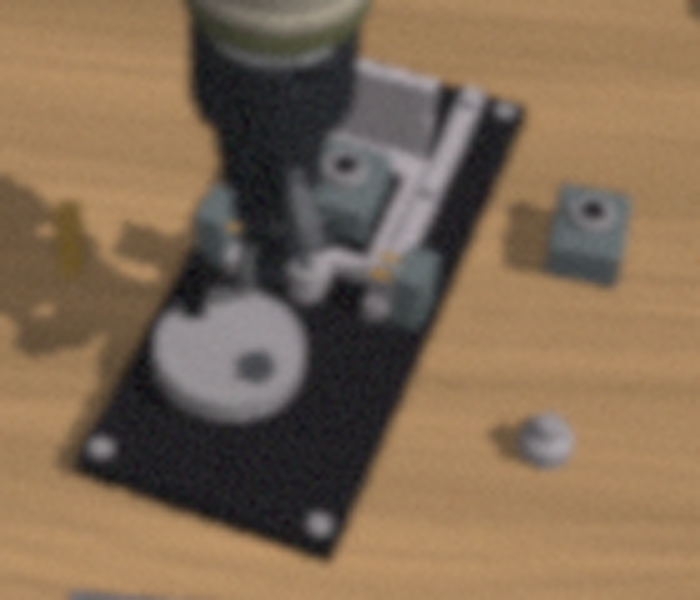

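View pics/ft.png

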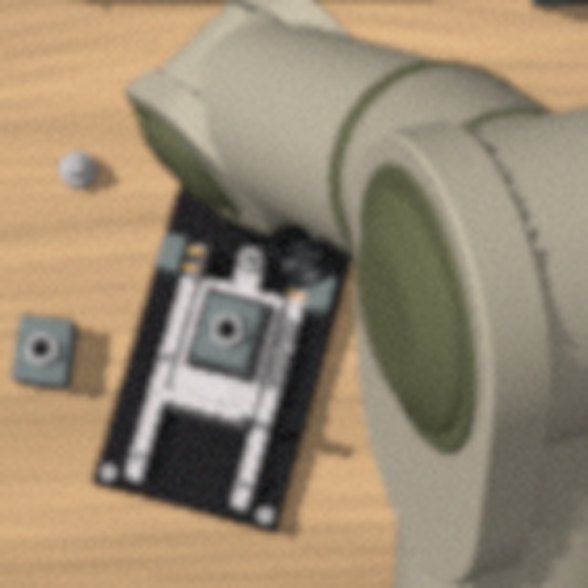

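```bash
cat > arc.py <<'E'
import numpy as np,sys
# args: commanded fx fy yaw, q' start end step
fx,fy,yaw,a,b,s=map(float,sys.argv[1:])
c,n=np.cos(np.radians(yaw)),np.sin(np.radians(yaw))
for q in np.arange(a,b+1e-6,s):
    x,y=85-46*np.cos(q)-fx,-46*np.sin(q)-fy
    u,v=c*x+n*y,-n*x+c*y
    print(round(q,2),[round(u/10,2),round(-v/10,2),0,0,0,round(-(np.degrees(q)+20-yaw),1),0])
E
python3 arc.py 42.8 -14.3 40 .38 1.28 .1
```

```text
0.38 [np.float64(-0.22), np.float64(0.18), 0, 0, 0, np.float64(-1.8), 0]
0.48 [np.float64(-0.34), np.float64(0.62), 0, 0, 0, np.float64(-7.5), 0]
0.58 [np.float64(-0.42), np.float64(1.07), 0, 0, 0, np.float64(-13.2), 0]
0.68 [np.float64(-0.45), np.float64(1.53), 0, 0, 0, np.float64(-19.0), 0]
0.78 [np.float64(-0.43), np.float64(1.99), 0, 0, 0, np.float64(-24.7), 0]
0.88 [np.float64(-0.37), np.float64(2.45), 0, 0, 0, np.float64(-30.4), 0]
0.98 [np.float64(-0.27), np.float64(2.9), 0, 0, 0, np.float64(-36.1), 0]
1.08 [np.float64(-0.12), np.float64(3.33), 0, 0, 0, np.float64(-41.9), 0]
1.18 [np.float64(0.08), np.float64(3.75), 0, 0, 0, np.float64(-47.6), 0]
1.28 [np.float64(0.31), np.float64(4.15), 0, 0, 0, np.float64(-53.3), 0]
```

```bash
python3 -m handwheel '[[-0.2,0.2,0,0,0,-2,0],[-0.35,0.6,0,0,0,-7.5,0],[-0.4,1.05,0,0,0,-13,0],[-0.45,1.5,0,0,0,-19,0],[-0.45,2,0,0,0,-25,0],[-0.35,2.45,0,0,0,-30,0],[-0.25,2.9,0,0,0,-36,0],[-0.1,3.35,0,0,0,-42,0]]'; python3 -c "
from h import *
print(where())
im=snapshot('scene')[:,:,::-1]
cv2.imwrite('pics/g.png',cv2.resize(im[215:335,290:430],None,fx=5,fy=5,interpolation=cv2.INTER_CUBIC))
"; python3 arc.py 56 -36 40 1 1 1
```

```text
clock: 6.12
position: [0.6071, 0.0394, 0.0462]
eef_rot: [0.839, 0.544, -0.002, -0.001]
wrist_force: [-8.8, 4.1, 5.5]
opening: 0.0001
{'t': 6.12, 'fix': [60.2, -39.1, 46.2], 'F': [-8.8, 4.1, 5.5], 'op': 0.0, 'yaw': np.float64(82.2), 'q': [0.24, 0.78, -0.61, 1.97, 0.75, 0.63, 0.28]}
1.0 [np.float64(0.14), np.float64(0.47), 0, 0, 0, np.float64(-37.3), 0]
```

View pics/g.png

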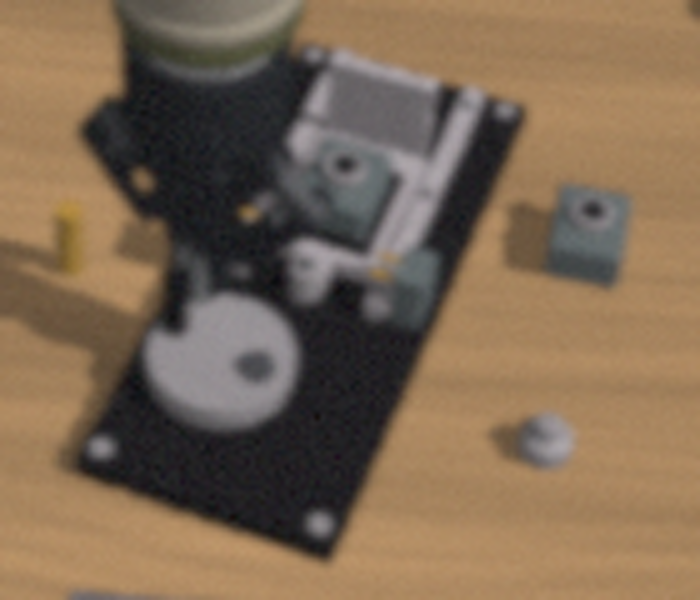

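The turned tool pushes at about 10 N, and the pin base is at (177,322), so the cam is at about 1.35 rad. Carrying on round the arc.

```bash
python3 arc.py 63.3 -40.6 82 1.18 2.1 .1 | sed 's/np.float64//g'
```

```text
1.18 [(-0.13), (0.44), 0, 0, 0, (-5.6), 0]
1.28 [(-0.23), (0.89), 0, 0, 0, (-11.3), 0]
1.38 [(-0.27), (1.35), 0, 0, 0, (-17.1), 0]
1.48 [(-0.27), (1.81), 0, 0, 0, (-22.8), 0]
1.58 [(-0.23), (2.27), 0, 0, 0, (-28.5), 0]
1.68 [(-0.14), (2.72), 0, 0, 0, (-34.3), 0]
1.78 [(-0.0), (3.16), 0, 0, 0, (-40.0), 0]
1.88 [(0.18), (3.58), 0, 0, 0, (-45.7), 0]
1.98 [(0.4), (3.98), 0, 0, 0, (-51.4), 0]
2.08 [(0.66), (4.36), 0, 0, 0, (-57.2), 0]
```

```bash
python3 -m handwheel '[[-0.15,0.45,0,0,0,-5.5,0],[-0.25,0.9,0,0,0,-11,0],[-0.25,1.35,0,0,0,-17,0],[-0.25,1.8,0,0,0,-23,0],[-0.25,2.25,0,0,0,-28.5,0],[-0.15,2.7,0,0,0,-34,0],[0,3.15,0,0,0,-40,0],[0.2,3.6,0,0,0,-46,0]]'; python3 -c "
from h import *
print(where())
im=snapshot('scene')[:,:,::-1]
cv2.imwrite('pics/i.png',cv2.resize(im[215:335,290:430],None,fx=5,fy=5,interpolation=cv2.INTER_CUBIC))
";python3 arc.py 99 -43.8 128 1.98 2.8 .1 | sed 's/np.float64//g'
```

```text
clock: 6.83
position: [0.6406, 0.0244, 0.046]
eef_rot: [0.56, 0.828, -0.003, -0.001]
wrist_force: [-9.8, -2.0, 8.2]
opening: 0.0001
{'t': 6.83, 'fix': [96.6, -44.2, 46.0], 'F': [-9.8, -2.0, 8.2], 'op': 0.0, 'yaw': np.float64(128.1), 'q': [0.37, 0.88, -0.81, 1.89, 0.89, 0.8, 1.01]}
1.98 [(-0.14), (0.44), 0, 0, 0, (-5.4), 0]
2.08 [(-0.23), (0.89), 0, 0, 0, (-11.2), 0]
2.18 [(-0.28), (1.35), 0, 0, 0, (-16.9), 0]
2.28 [(-0.28), (1.8), 0, 0, 0, (-22.6), 0]
2.38 [(-0.24), (2.26), 0, 0, 0, (-28.4), 0]
2.48 [(-0.15), (2.71), 0, 0, 0, (-34.1), 0]
2.58 [(-0.01), (3.15), 0, 0, 0, (-39.8), 0]
2.68 [(0.16), (3.58), 0, 0, 0, (-45.6), 0]
2.78 [(0.38), (3.98), 0, 0, 0, (-51.3), 0]
```

View pics/i.png

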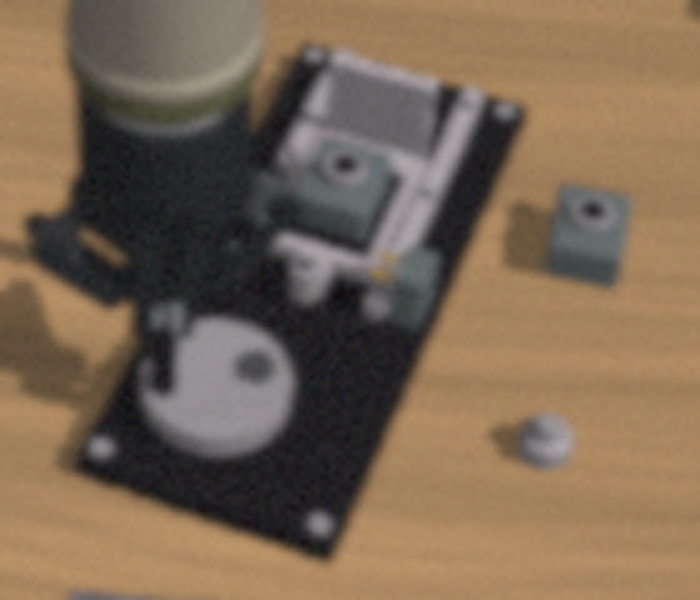

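```bash
python3 -m handwheel '[[-0.15,0.45,0,0,0,-5.5,0],[-0.25,0.9,0,0,0,-11,0],[-0.3,1.35,0,0,0,-17,0],[-0.3,1.8,0,0,0,-23,0],[-0.25,2.25,0,0,0,-28.5,0],[-0.15,2.7,0,0,0,-34,0],[0,3.15,0,0,0,-40,0],[0,3.15,0,0,0,-40,0]]'; python3 -c "
from h import *
print(where())
im=snapshot('scene')[:,:,::-1]
cv2.imwrite('pics/j.png',cv2.resize(im[215:335,290:430],None,fx=5,fy=5,interpolation=cv2.INTER_CUBIC))
p=np.load('p.npy')
for q in np.arange(2.5,3.6,.1):
    X=fw(p,[[85-46*np.cos(q),-46*np.sin(q),h] for h in(32,72)])
    print(round(q,1),((proj('top',X)-[225,165])*4.2).round().tolist(),((proj('scene',X)-[290,215])*5).round().tolist())
"
```

```text
clock: 7.55
position: [0.6712, 0.0351, 0.0454]
eef_rot: [0.243, 0.97, -0.003, -0.002]
wrist_force: [-4.6, -5.1, 4.2]
opening: -0.0001
{'t': 7.55, 'fix': [122.9, -25.3, 45.4], 'F': [-4.6, -5.1, 4.2], 'op': -0.0, 'yaw': np.float64(168.2), 'q': [0.42, 0.96, -0.95, 1.81, 0.98, 0.94, 1.66]}
2.5 [[327.0, 123.0], [326.0, 108.0]] [[171.0, 405.0], [171.0, 351.0]]
2.6 [[323.0, 118.0], [322.0, 103.0]] [[176.0, 411.0], [177.0, 358.0]]
2.7 [[318.0, 114.0], [317.0, 98.0]] [[183.0, 418.0], [184.0, 364.0]]
2.8 [[313.0, 110.0], [311.0, 94.0]] [[190.0, 423.0], [191.0, 370.0]]
2.9 [[307.0, 106.0], [305.0, 91.0]] [[197.0, 428.0], [199.0, 375.0]]
3.0 [[301.0, 104.0], [299.0, 88.0]] [[206.0, 433.0], [207.0, 379.0]]
3.1 [[295.0, 101.0], [293.0, 86.0]] [[214.0, 437.0], [216.0, 383.0]]
3.2 [[289.0, 100.0], [286.0, 84.0]] [[224.0, 440.0], [226.0, 386.0]]
3.3 [[282.0, 99.0], [279.0, 83.0]] [[233.0, 442.0], [236.0, 389.0]]
3.4 [[275.0, 98.0], [272.0, 83.0]] [[243.0, 443.0], [246.0, 390.0]]
3.5 [[269.0, 99.0], [266.0, 83.0]] [[253.0, 444.0], [256.0, 391.0]]
```

View pics/j.png

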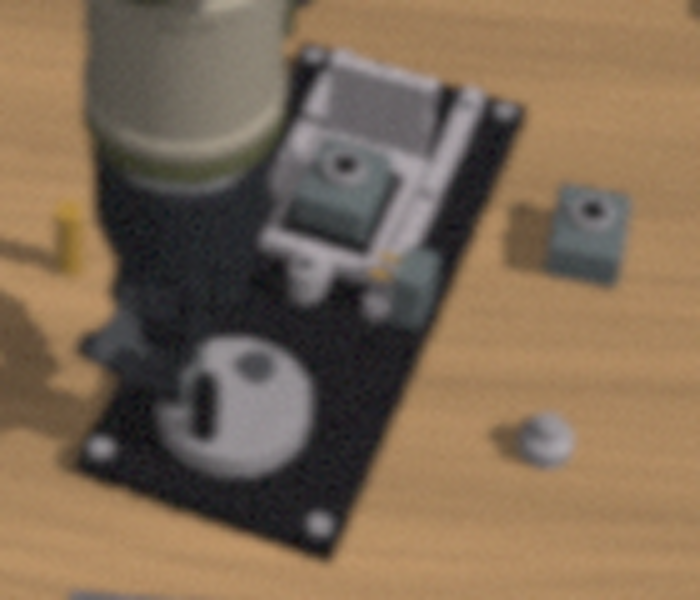

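Pin base is at (204,435) and its top at (205,378), so the cam is at about 2.98 rad. It's already within tolerance; I'll nudge it a little further to centre it.

```bash
python3 arc.py 123.9 -24.5 168 2.63 2.8 .05 | sed 's/np.float64//g'
```

```text
2.63 [(-0.08), (0.22), 0, 0, 0, (-2.7), 0]
2.68 [(-0.14), (0.44), 0, 0, 0, (-5.6), 0]
2.73 [(-0.19), (0.66), 0, 0, 0, (-8.4), 0]
2.78 [(-0.23), (0.89), 0, 0, 0, (-11.3), 0]
```

```bash
python3 -m handwheel '[[-0.1,0.2,0,0,0,-2.5,0],[-0.15,0.45,0,0,0,-5.5,0],[-0.2,0.65,0,0,0,-8,0],[-0.2,0.75,0,0,0,-8,0],[-0.2,0.75,0,0,0,-8,0]]'; python3 -c "
from h import *
print(where())
im=snapshot('scene')[:,:,::-1]
cv2.imwrite('pics/k.png',cv2.resize(im[215:335,290:430],None,fx=5,fy=5,interpolation=cv2.INTER_CUBIC))
"
```

```text
clock: 8.02
position: [0.6761, 0.0402, 0.0454]
eef_rot: [0.178, 0.984, -0.003, -0.002]
wrist_force: [-5.1, -5.9, 3.2]
opening: -0.0001
{'t': 8.02, 'fix': [126.2, -19.0, 45.4], 'F': [-5.1, -5.9, 3.2], 'op': -0.0, 'yaw': np.float64(175.8), 'q': [0.42, 0.98, -0.98, 1.79, 1.0, 0.96, 1.78]}
```

View pics/k.png

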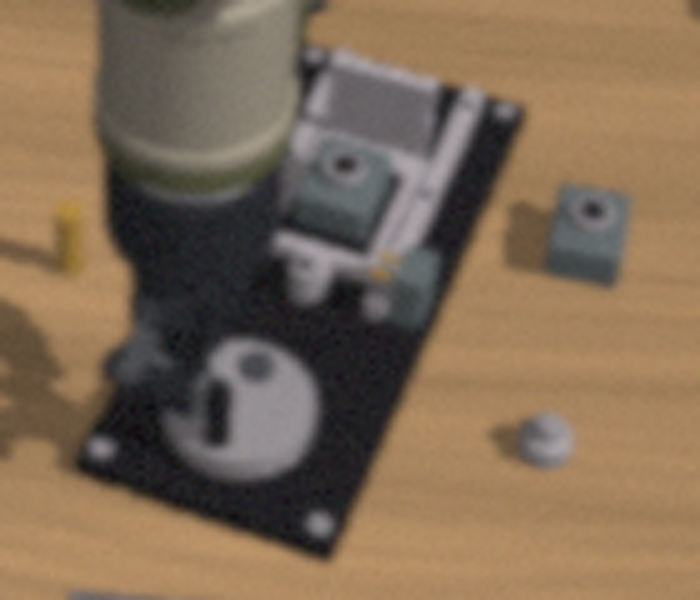

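The pin top is at (217,383), so the cam is at about 3.1 rad with the thin side facing the roller. Backing off and lifting.

```bash
python3 -m handwheel '[[0,-0.6,0,0,0,0,0],[0,-1.5,0,0,0,0,0],[0,-1.8,-2,0,0,0,0],[0,-1.8,-5,0,0,7,0],[0,-1.8,-8,0,0,14,0],[0,-1.8,-10.5,0,0,21,0],[0,-1.8,-10.5,0,0,28,0],[0,-1.8,-10.5,0,0,28,0]]'; python3 -c "
from h import *
print(where(),delta(-125,0,150,90))
"
```

```text
clock: 8.73
position: [0.6726, 0.0254, 0.1533]
eef_rot: [0.412, 0.911, 0.0, 0.002]
wrist_force: [0.9, 0.0, -1.3]
opening: -0.0002
{'t': 8.73, 'fix': [127.0, -34.2, 153.3], 'F': [0.9, 0.0, -1.3], 'op': -0.0, 'yaw': np.float64(147.6), 'q': [0.45, 0.81, -0.98, 1.76, 0.79, 1.01, 1.46]} (array([ 23.11, -10.62,   0.25]), array([ 0.18,  0.08, 57.59]), array([0.4403, 0.1289, 0.15  ]))
```

```bash
python3 -m handwheel '[[2.3,-1.1,0,0,0,6,0],[4.6,-2.2,0,0,0,12,0],[6.9,-3.2,0,0,0,18,0],[9.2,-4.2,0,0,0,24,0],[11.5,-5.3,0,0,0,30,0],[13.8,-6.4,0,0,0,36,0],[16.1,-7.4,0,0,0,42,0],[18.4,-8.5,0,0,0,48,0],[20.7,-9.6,0,0,0,54,0],[23.1,-10.6,0,0,0,57.6,0]]'; python3 -c "
from h import *
print(where(),delta(-125,0,150,90))
for n in ('scene','top'):
    im=snapshot(n)[:,:,::-1]; cv2.imwrite('pics/l%s.png'%n,cv2.resize(im[215:335,290:430] if n=='scene' else im[165:305,225:365],None,fx=4.2,fy=4.2,interpolation=cv2.INTER_CUBIC))
"
```

```text
clock: 9.57
position: [0.4374, 0.1268, 0.1505]
eef_rot: [0.799, 0.601, -0.001, -0.0]
wrist_force: [-0.8, -0.5, 0.2]
opening: -0.0004
{'t': 9.57, 'fix': [-127.2, -2.8, 150.5], 'F': [-0.8, -0.5, 0.2], 'op': -0.0, 'yaw': np.float64(90.2), 'q': [0.14, 0.51, -0.75, 2.25, 0.62, 0.61, 0.21]} (array([0.28, 0.22, 0.05]), array([-0.07,  0.07,  0.22]), array([0.4403, 0.1289, 0.15  ]))
```

View pics/ltop.png

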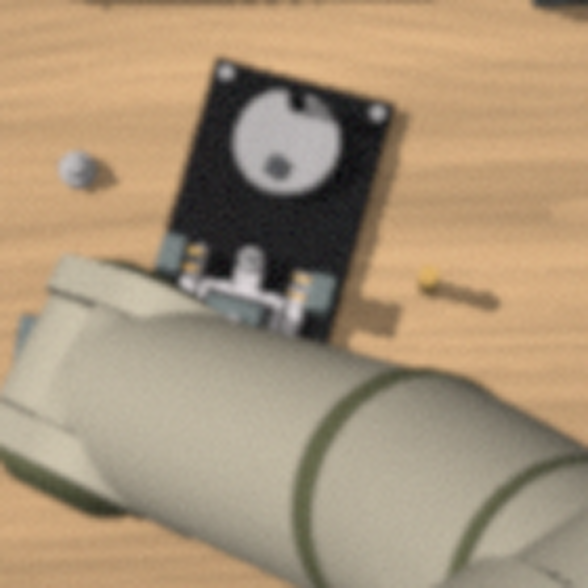

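View pics/lscene.png

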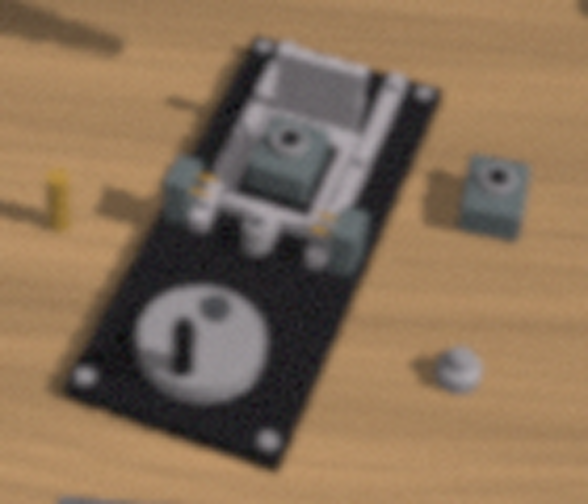

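The cam disc centre (287,140) and bolt (278,166) in the top crop line up with the fixture axis to within about 3°. The slide is still fully back and nothing else has moved. Next I'll descend behind the push plate.

```bash
python3 -m handwheel '[[0.3,0,2,0,0,0,0],[0.3,0,4.5,0,0,0,0],[0.3,0,7,0,0,0,0],[0.3,0,9,0,0,0,0],[0.3,0,10.5,0,0,0,0],[0.3,0,10.5,0,0,0,0]]'; python3 -c "
from h import *
print(where())
im=snapshot('scene')[:,:,::-1];cv2.imwrite('pics/m.png',cv2.resize(im[205:335,290:430],None,fx=4.5,fy=4.5,interpolation=cv2.INTER_CUBIC))
"
```

```text
clock: 10.17
position: [0.439, 0.1296, 0.0434]
eef_rot: [0.797, 0.604, -0.002, -0.001]
wrist_force: [0.1, -0.4, 0.8]
opening: 0.0002
{'t': 10.17, 'fix': [-126.5, 0.3, 43.4], 'F': [0.1, -0.4, 0.8], 'op': 0.0, 'yaw': np.float64(90.6), 'q': [-0.08, 0.67, -0.48, 2.32, 0.94, 0.36, -0.08]}
```

View pics/m.png

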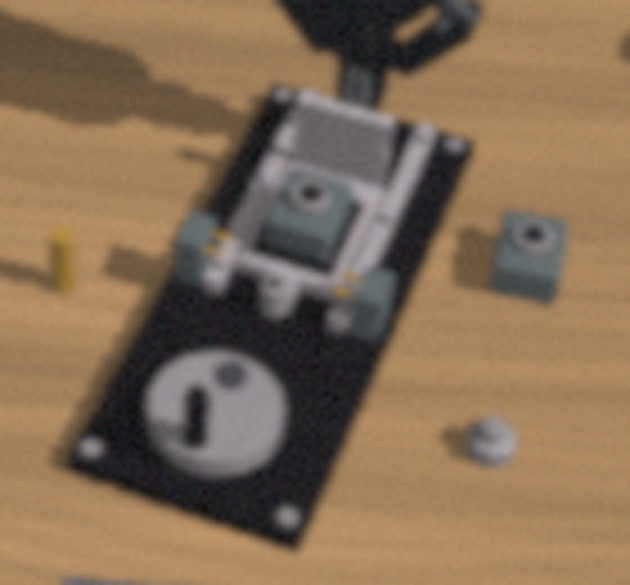

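```bash
python3 -m handwheel '[[0,0.5,0,0,0,0,0],[0,1,0,0,0,0,0],[0,1.4,0,0,0,0,0],[0,1.8,0,0,0,0,0],[0,2.2,0,0,0,0,0],[0,2.6,0,0,0,0,0],[0,3,0,0,0,0,0],[0,3.4,0,0,0,0,0],[0,3.8,0,0,0,0,0],[0,4.2,0,0,0,0,0]]'; python3 -c "
from h import *
print(where())
im=snapshot('scene')[:,:,::-1];cv2.imwrite('pics/n.png',cv2.resize(im[205:335,290:430],None,fx=4.5,fy=4.5,interpolation=cv2.INTER_CUBIC))
"
```

```text
clock: 11.05
position: [0.4804, 0.1185, 0.0462]
eef_rot: [0.798, 0.603, -0.0, 0.0]
wrist_force: [-4.4, -1.0, 3.2]
opening: 0.0001
{'t': 11.05, 'fix': [-83.6, 1.3, 46.2], 'F': [-4.4, -1.0, 3.2], 'op': 0.0, 'yaw': np.float64(90.4), 'q': [0.01, 0.69, -0.54, 2.24, 0.88, 0.44, 0.04]}
```

View pics/n.png

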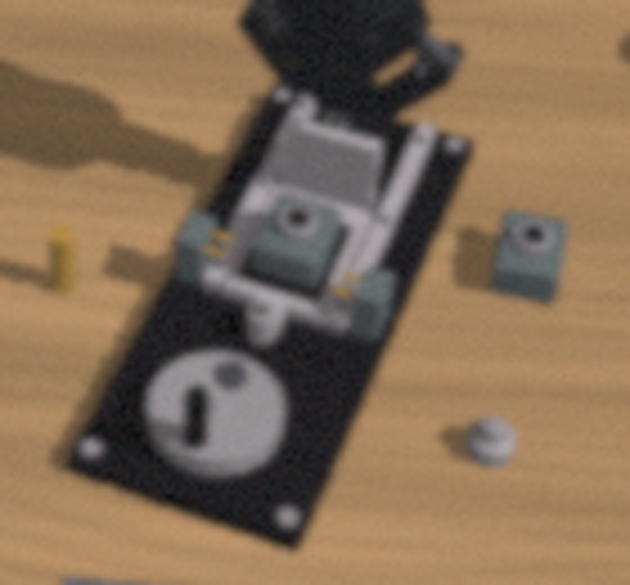

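The slide is moving at about 5 N and the housing is riding along in its nest. Continuing to the stop.

```bash
python3 -m handwheel '[[0,0.4,0,0,0,0,0],[0,0.8,0,0,0,0,0],[0,1.1,0,0,0,0,0],[0,1.4,0,0,0,0,0],[0,1.7,0,0,0,0,0],[0,1.8,0,0,0,0,0],[0,1.9,0,0,0,0,0]]'; python3 -c "
from h import *
print(where())"; python3 -m handwheel '[[0,0.1,0,0,0,0,0],[0,0.2,0,0,0,0,0],[0,0.3,0,0,0,0,0],[0,0.3,0,0,0,0,0]]'; python3 -c "
from h import *
print(where())
im=snapshot('scene')[:,:,::-1];cv2.imwrite('pics/o.png',cv2.resize(im[205:335,290:430],None,fx=4.5,fy=4.5,interpolation=cv2.INTER_CUBIC))
"
```

```text
clock: 11.68
position: [0.4987, 0.1133, 0.0461]
eef_rot: [0.798, 0.602, -0.0, 0.0]
wrist_force: [-5.0, -1.2, 1.0]
opening: 0.0003
{'t': 11.68, 'fix': [-64.6, 1.4, 46.1], 'F': [-5.0, -1.2, 1.0], 'op': 0.0, 'yaw': np.float64(90.4), 'q': [0.05, 0.7, -0.55, 2.2, 0.86, 0.47, 0.09]}
clock: 12.02
position: [0.5004, 0.1129, 0.0461]
eef_rot: [0.798, 0.603, -0.001, -0.0]
wrist_force: [-7.8, -1.0, 2.8]
opening: 0.0004
{'t': 12.02, 'fix': [-62.9, 1.5, 46.1], 'F': [-7.8, -1.0, 2.8], 'op': 0.0, 'yaw': np.float64(90.4), 'q': [0.05, 0.71, -0.56, 2.19, 0.86, 0.47, 0.1]}
```

View pics/o.png

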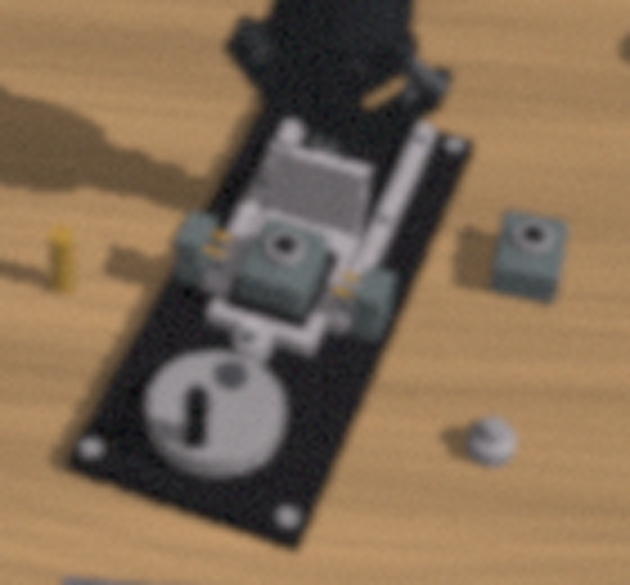

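```bash
python3 -m handwheel '[[0,0.15,0,0,0,0,0],[0,0.3,0,0,0,0,0],[0,0.45,0,0,0,0,0],[0,0.5,0,0,0,0,0],[0,0.5,0,0,0,0,0]]'; python3 -c "
from h import *
print(where())"
```

```text
clock: 12.48
position: [0.5004, 0.1128, 0.0461]
eef_rot: [0.797, 0.604, -0.003, -0.002]
wrist_force: [-25.0, 3.6, 14.4]
opening: 0.0
{'t': 12.48, 'fix': [-62.8, 1.4, 46.1], 'F': [-25.0, 3.6, 14.4], 'op': 0.0, 'yaw': np.float64(90.6), 'q': [0.06, 0.71, -0.57, 2.19, 0.85, 0.48, 0.11]}
```

The push rose to 25 N with no further motion. The finger is at x −62.8, where the stop predicts about −62, so the slide is at its stop. Backing away.

```bash
python3 -m handwheel '[[0,-0.5,0,0,0,0,0],[0,-1.5,0,0,0,0,0],[0,-3,0,0,0,0,0],[0,-3.5,0,0,0,0,0],[0,-4,-2.5,0,0,0,0],[0,-4,-6,0,0,0,0],[0,-4,-9.5,0,0,0,0],[0,-4,-13,0,0,0,0],[0,-4,-16,0,0,0,0],[0,-4,-16,0,0,0,0]]'; python3 -m handwheel '[[3,-1,0,0,0,0,0],[-3,-1,0,0,0,0,0],[-6,-1,0,0,0,0,0],[-9,-1,0,0,0,0,0],[-12,-1,0,0,0,0,0],[-15,-1,0,0,0,0,0],[-18,-1,0,0,0,0,0],[-18,-1,0,0,0,0,0],[-18,-1,0,0,0,0,0]]';python3 -c "
from h import *
print(where())
for n in ('scene','top'):
    im=snapshot(n)[:,:,::-1]; cv2.imwrite('pics/z%s.png'%n,cv2.resize(im[205:335,290:430] if n=='scene' else im[165:305,225:365],None,fx=4.2,fy=4.2,interpolation=cv2.INTER_CUBIC)); cv2.imwrite('pics/zf%s.png'%n,im)
"
```

```text
clock: 13.32
position: [0.471, 0.1243, 0.2117]
eef_rot: [0.798, 0.603, 0.004, 0.002]
wrist_force: [2.1, -0.5, -0.5]
opening: -0.0003
clock: 14.07
position: [0.4094, -0.0495, 0.2064]
eef_rot: [0.799, 0.601, 0.0, 0.0]
wrist_force: [0.8, 0.3, 0.1]
opening: -0.0001
{'t': 14.07, 'fix': [-104.7, -179.9, 206.4], 'F': [0.8, 0.3, 0.1], 'op': -0.0, 'yaw': np.float64(90.2), 'q': [0.67, 0.38, -0.89, 2.27, 0.48, 0.68, 0.73]}
```

View pics/ztop.png

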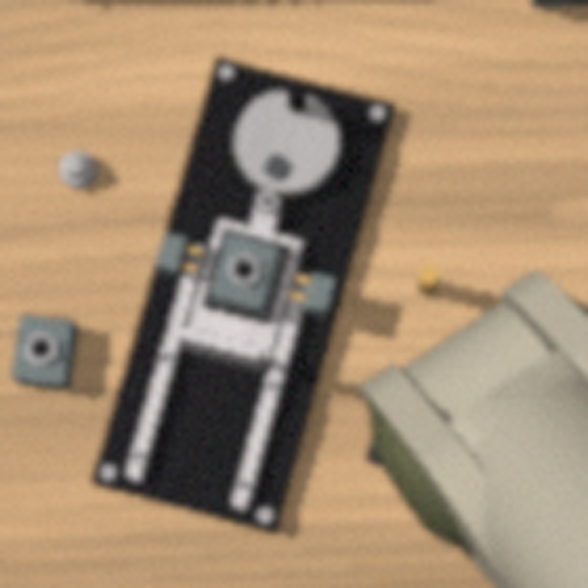

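View pics/zscene.png

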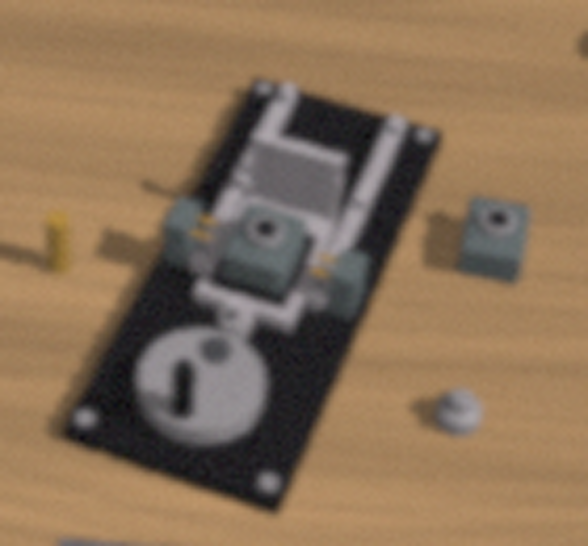

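View pics/zfscene.png

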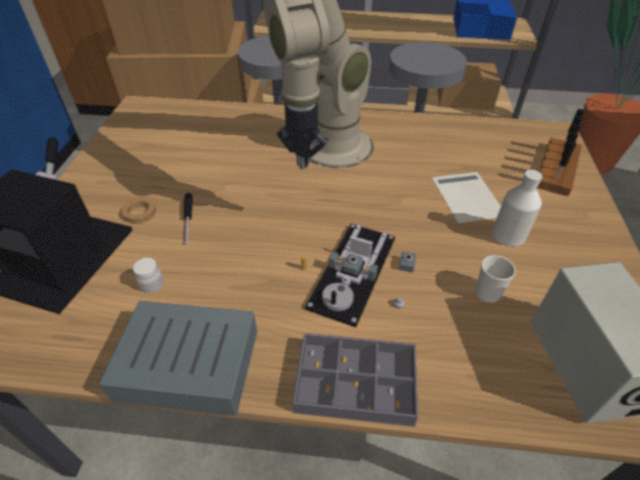

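The final pictures show the housing at (243,268) in the top crop, between the probe blocks and their gold contacts. The roller is up against the cam's thin side, every loose object is where it was, and the arm is clear.

```bash
python3 -m handwheel '[[0,0,0,0,0,0,0],[0,0,0,0,0,0,0],[0,0,0,0,0,0,0]]'; python3 -c "
from cell import *
print(max(abs(v) for v in read_state()['qvel']));print(sign_off())"
```

```text
clock: 14.42
position: [0.4094, -0.0469, 0.2063]
eef_rot: [0.797, 0.603, 0.0, -0.0]
wrist_force: [-0.5, 0.1, 0.3]
opening: -0.0001
0.003939025586551071
the job is handed in; nothing more can be done
None
```

The job is done and handed in at 14.4 s. I pushed the cam round by its pin with closed fingertips to about 3.1 rad. Then I pushed the slide by its push plate to its stop and withdrew the arm.

**Cam:** My first stroke used the wrong finger face and peaked at about 30 N at the wrist, still under the limit. I backed off, turned the tool so its face followed the arc, and finished at about 10 N. In the picture taken before the slide was pushed, the cam lined up with the fixture axis to within about 3°, and it looked unchanged in the final pictures.

**Slide:** A last push of about 25–29 N at the plate moved the slide no further. The finger stopped at fixture x −62.8 mm, and I expected about −62 mm at the stop. I judged the stop from that and the rise in force, not from a precise picture measurement.

**End state:** The final pictures show the housing seated between the probe blocks. The spare housing, standoff, thumb nut and other loose things stand where they were. The arm is clear and still, and the wrist force reads about zero.

No check failed. The only disagreement was in the camera fit of the fixture, which was off by up to about 2 pixels (a few mm).

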